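# Load a staple strip into a spring magazine and close its rail

## Robot

A 6-joint arm with a two-finger parallel gripper is mounted at the origin on the work surface. World frame = base frame: x ahead of the robot, y to its left, z up, the work surface at z = 0. Lengths are in m, angles in rad, forces in N, time in s.
With the tool pointing down it reaches from about 0.3 to 0.85 m from the base axis. Payload 5.4 kg.
Tool frame: the origin (TCP) lies midway between the tips of the shut fingers; the grasp point (between the pads) lies ctrl.grip_depth behind it (ctrl.grip_depth is the distance from the TCP to the grasp point, in m); z points along the fingers, y is the line along which they close (so a half turn about z gives the same grasp; the last joint's range is limited). The gripper opens to 85 mm and grips with 20 to 120 N. Pads are 22 mm wide; open, the fingers measure 114 mm over their backs; the gripper's body (76 mm by 85 mm) begins 54 mm behind the grasp point. The pads swing forward as they close: fully open they stand 13 mm farther back than shut.
Start: joints at [-1.379, 0.158, 1.597, -0, 1.386, -0.21], TCP at [0.225, -0.529, 0.194] pointing down, gripper open.
Joint ranges: [-2.91, 2.91], [-0.94, 2.29], [0.18, 2.7], [-1.29, 4.43], [0.17, 2.64], [-3, 3]. Speed limits (rad/s): [2.57, 2.57, 3.14, 3.14, 3.14, 3.14].

## Interface

Orientations are given as [roll, pitch, yaw] about the fixed x, y, z axes, in that order (R = Rz(yaw) Ry(pitch) Rx(roll)).
In Python, from workcell import ctrl gives the robot as it stands.
- The arm moves only by the tool arm_command, never from a script. Its argument "plan" is a list of rows, each an object with "turn": the turn, a rotation vector about the tool's x, y, z in rad, a list of three; "offset": the shift along the tool's x, y, z in m, a list of three; "claw": the gripper command: -1 is fully open, 1 is shut, values between are in proportion. A call has 1 to 12 rows; each row is the pose to reach, as a shift and turn from the pose commanded when the call began, along the tool's axes at that moment; what a row does not reach only later rows make up. A row lasts 1/8 s, in which the tool goes at most 62.5 mm and 10.7 degrees, less where a joint would pass 70% of its speed; a pose out of reach is approached as far as the arm can. A call with a gripper value outside its range is refused whole. The fingers move at their own pace and stop on an object; the grip force is fixed at half the most. Time passes only in rows, so rows that repeat a pose let the fingers close. It gives the time, the measured TCP pose, the force, the opening and the grip force at its end, in the units of the state.
- ctrl.observe(): the state, without advancing time (a new reading comes with each control period).
- ctrl.grab_frame(name): name is "side" or "top"; returns a dict with "pixels" (480x640x3 uint8, red, green, blue), "z_map" (480x640 float32, m along the optical axis (not along the pixel's ray), 0 where there is no reading), "fx", "fy", "cx", "cy" (pixels), "D" ([k1, k2, p1, p2, k3] as OpenCV has them; the pictures are not rectified), "R" (3x3) and "t" (3): a world point X has camera coordinates R X + t. Camera axes: x right, y down, z forward; pixel columns grow to the right and rows downward; lengths in m; the calibration is good to about 2 mm. A picture is of the moment at which its call begins.
- ctrl.job_done(): hands the job in; it is judged then, once.
The state is a dict: "time": time; "q": joint angles; "qd": joint speeds; "effort": joint torques, N m; "eef_pos": TCP position; "tcp_rot": TCP orientation; "ft_force": force on the tool from outside, world axes, zero at the start; "moment": the same for the moment, N m; "grip_width": finger opening in m; "grasp_force": force on a finger pad.
Only numpy, scipy, OpenCV 4.12 (cv2) and the standard library are available. Lean on these libraries where they do the work, as an engineer would, in place of code of your own. Each camera call takes 0.05 s, during which the arm holds its last target. There are 200 camera calls.

## Task

Load the staple strip that stands on the shelf into the open channel of the stapler magazine: push its end against the spring follower, lower it legs down behind the front stop so it lies flat on the channel floor, and let the spring hold it there against the stop. Then slide the cover rail fully home over the strip. Work gently, without ramming the follower against its end or forcing the rail or the strip, and leave the jar, hinge, bradawl and ratchet where they lie.

Things in the scene. Friction and masses are not known exactly. Their poses are not given: they have to be found in the camera images.
- strip: Rigid strip of glued zinc staples, 60 mm long (its x) x 13 wide (y) x 20 high (z), 50 to 100 g, standing loose on the shelf on its legs, crown up. Origin: centre of its underside. Ends alike. Pinch it across the 13 mm near the top: when seated in the channel only its upper 12 mm stand above the channel walls.
- base: Fixed steel foot plate 245 x 64 x 8 mm (x from -155 to +90), origin on the shelf surface, z up; x runs along the channel from rail to follower, channel centred on y = 0. An aluminium magazine is clamped on it, shifted along x by c, anywhere from -8 to +8 mm: c is NOT reported and must be felt. All x given elsewhere are in this frame for c = 0 (add c); heights are over the shelf.
- seat (a point): Nominal point (base frame x = 0, height 12; c not included) where the strip's underside centre ends. Channel: floor height 12 mm, inner width 16, walls up to 20 with small lead-ins. Front stop: block across the channel, x = -36 to -30, top at height 20. A strip that is home fills x = -30 to +30. Clamp ears either side, x -5 to 25, reach y = +-24, height 16. Loading force over 25 N is too much.
- push (a point): Nominal rest of the follower face (base x = +18, height 34; c not included). Follower: black block 14 mm wide, heights 13 to 44, flat face to -x. Stop to face is only 48 mm: hold the strip level, underside just above height 20, press its end on the face and push +x till the spring yields 13 to 15 mm, then lower it in front of the stop. Spring housing behind: x 52 to 71, 26 wide, height 44.
- follower (a joint): Travel of the spring follower in m along base +x: 0 at rest, 0.016 its hard end, so a strip has 4 mm of play at most. It takes 4 N to start and 8 N at 0.016 (250 N/m, damping about 40 N s/m). Reads 0.012 with a strip home between follower and stop; follows the strip back when released.
- rail (a joint): Opening of the sliding steel cover rail in m: 0 closed (hard stop), grows to 0.100 towards base -x; starts at 0.092 to 0.100. Slides with about 2.5 N friction, stays where left. Closed, its 30 mm wide plate spans x = -40 to +22, underside at height 34 mm, top 37 (a strip not fully down blocks it); opened by q, it stands q further to -x. Over 25 N on it is too much.
- tab (a point): Nominal place of the rail's push tab when the rail is closed: rear face centre, base x = -40, height 50 (c not included; with the rail opened by q the tab is q further to -x). Tab: upright black block on the rail's tail, 8 mm thick (x = -40 to -32), 24 wide in y, heights 37 to 63. Push its rear face in +x with closed fingers, or pinch it from above.
- jar: Bystander: black plastic screw jar with screw lid, 74 dia x 70 high, origin at the centre of its underside.
- hinge: Bystander: zinc butt hinge lying open and flat, 58 x 64 x 7 high, origin at the centre of its underside.
- bradawl: Bystander: green-handled bradawl lying down, 150 long along its x (tip to +x) from -80 to +70, 26 thick; origin under its length, at shelf height.
- ratchet: Bystander: chrome ratchet handle lying down, 186 long along its x, from -95 to +91, 32 wide and 32 high at the head (+x end), origin at shelf height.
There are look-alikes about, which are no part of the job. Several things have the shape of the strip; the one meant has the colours described above.

How it is judged:
By the outcome, as a careful person would: the job done as asked, in the order asked, and still so for the second after the job is handed in, with the robot touching nothing.
It also fails if it takes over 64 s, if anything falls off the work surface, if the arm or the gripper's body presses on something with over 40 N, if the wrist force passes 120 N, or if a joint passes its speed limit or range.

## Working session

There is one attempt and no reset: what is moved stays moved. The work goes in short steps, Python scripts to look and compute and a tool call to move; the robot and the scene stay as the last step left them, time stands still between calls to the robot, and variables do not carry over. Pictures are saved under pics/ and viewed, at most 11 in all, crops included, and the job is handed in when it is done.

Besides the shell and the picture viewer there is one more tool, called after ">>>" by a JSON object that holds its "api" and its "payload", one argument or row to a line. arm_command: Moves the arm, as the interface text tells. Its arguments: {"type":"object","properties":{"plan":{"type":"array","items":{"type":"object","properties":{"turn":{"type":"array","items":{"type":"number"}},"offset":{"type":"array","items":{"type":"number"}},"claw":{"type":"number"}}}}},"required":["plan"]}

```bash
mkdir -p pics; cat > h.py <<'E'
import numpy as np, cv2
from workcell import ctrl
def grab(n):
    f=ctrl.grab_frame(n); f['K']=np.array([[f['fx'],0,f['cx']],[0,f['fy'],f['cy']],[0,0,1.]]); f['D']=np.array(f['D'],float); f['R']=np.array(f['R']); f['t']=np.array(f['t']); return f
def save(f,p,crop=None,s=1):
    im=f['pixels'][:,:,::-1]
    if crop: u0,v0,u1,v1=crop; im=im[v0:v1,u0:u1]
    cv2.imwrite(p,cv2.resize(im,None,fx=s,fy=s,interpolation=cv2.INTER_CUBIC))
def ray(f,uv,h):
    p=cv2.undistortPoints(np.array(uv,float).reshape(-1,1,2),f['K'],f['D']).reshape(-1,2)
    d=np.c_[p,np.ones(len(p))]@f['R']; c=-f['R'].T@f['t']
    return c+d*((h-c[2])/d[:,2])[:,None]
def cloud(f):
    z=f['z_map']; v,u=np.mgrid[0:480,0:640]
    p=cv2.undistortPoints(np.c_[u.ravel(),v.ravel()].astype(float).reshape(-1,1,2),f['K'],f['D']).reshape(-1,2)
    X=(np.c_[p,np.ones(len(p))]*z.ravel()[:,None]-f['t'])@f['R']
    X[z.ravel()==0]=np.nan
    return X.reshape(480,640,3)
E
python3 - <<'E'
from h import *
for n in('top','side'):
    f=grab(n); save(f,f'pics/{n}0.png'); print(n,-f['R'].T@f['t'],f['R'][2],f['fx'])
s=ctrl.observe(); print(s, ctrl.grip_depth)
E
```

```text
top [ 0.42787086 -0.01279067  0.89897004] [ 0.22724905  0.0181664  -0.97366722] 450.5330625110741
side [ 0.54515175 -0.7588661   0.74313764] [ 0.06880379  0.74409743 -0.66451866] 435.7825472491035
{'time': 0.1, 'q': array([-1.37907341e+00,  1.59020612e-01,  1.59811618e+00, -1.20491280e-05,
        1.38618656e+00, -2.10141629e-01]), 'qd': array([ 1.98362175e-04, -1.69140336e-03, -3.36288226e-03, -8.31895010e-05,
       -1.56060825e-04, -1.22517884e-03]), 'effort': array([ 4.26923425e-04, -3.96990037e+01, -3.32338214e+01, -9.97924508e-05,
        4.20342316e-03,  1.55213382e-05]), 'eef_pos': array([ 0.22473906, -0.52860163,  0.19269103]), 'tcp_rot': array([-3.13989756e+00, -3.49440438e-04,  4.01866473e-01]), 'ft_force': array([-0.45240184,  0.40354392,  0.87231819]), 'moment': array([ 0.04588029, -0.00781765,  0.00991811]), 'grasp_force': 0.0, 'grip_width': 0.0853004085572217} 0.0187
```

View pics/top0.png

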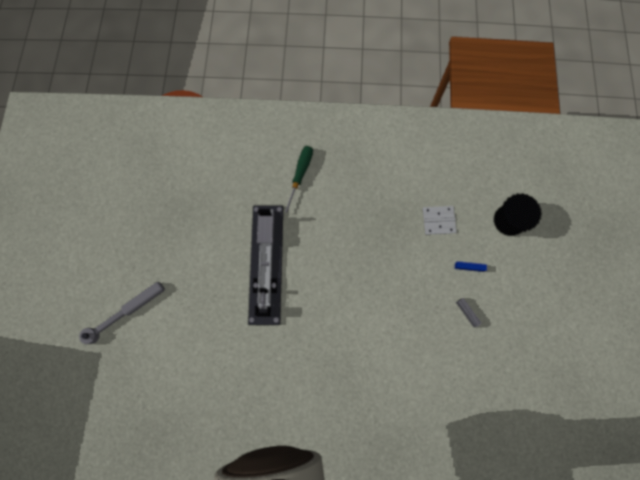

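View pics/side0.png

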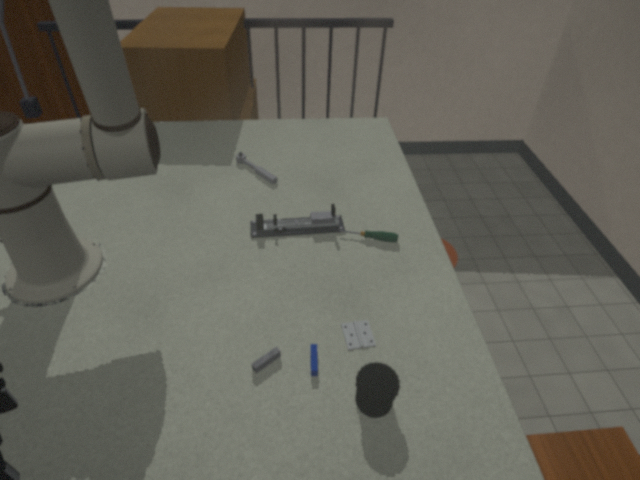

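The top view shows two candidates with the strip's shape: a grey one at (470,312) and a blue one at (471,266). The grey one matches zinc. The magazine is at (265,265). One composite of enlarged crops should confirm both.

```bash
python3 - <<'E'
from h import *
T=grab('top');S=grab('side')
c=lambda f,u,v,w,h,W,H: cv2.resize(f['pixels'][v:v+h,u:u+w,::-1],(W,H),interpolation=cv2.INTER_CUBIC)
a=c(T,235,195,70,140,300,600); b=c(S,240,195,110,50,500,227); d=c(T,440,250,70,85,250,304); e=c(S,240,335,90,50,250,140)
im=np.zeros((600,800,3),np.uint8); im[:,:300]=a; im[:227,300:]=b; im[230:534,300:550]=d; im[230:370,550:800]=e
cv2.imwrite('pics/comp.png',im)
X=cloud(T)
# strip mask: points above shelf near (470,312)
def obj(X,u0,v0,u1,v1,zmin,zmax=1):
    P=X[v0:v1,u0:u1].reshape(-1,3); return P[(P[:,2]>zmin)&(P[:,2]<zmax)]
P=obj(X,445,288,500,340,0.012); print('strip n',len(P),np.median(P[:,2]),cv2.minAreaRect((P[:,:2]*1000).astype(np.float32)))
P=obj(X,445,250,500,285,0.012); print('blue',len(P),np.median(P[:,2]),cv2.minAreaRect((P[:,:2]*1000).astype(np.float32)))
# plate: dark mask
g=T['pixels'].astype(int).max(2); m=np.zeros_like(g,np.uint8); m[198:332,240:292]=(g[198:332,240:292]<75)
m=cv2.morphologyEx(m,cv2.MORPH_CLOSE,np.ones((9,9)))
cs,_=cv2.findContours(m,0,2); k=max(cs,key=cv2.contourArea).reshape(-1,2)
W=ray(T,k,0.008); print('plate',cv2.minAreaRect((W[:,:2]*1000).astype(np.float32)))
for v in range(200,332,3): print(v,(X[v,262:269,2].mean()*1000).round(),(X[v,265,:2]*1000).round(),T['pixels'][v,265])
E
```

```text
strip n 244 0.019943940319142133 ((499.5777587890625, -281.46978759765625), (60.037960052490234, 14.593073844909668), 37.61161804199219)
blue 222 0.020126324355496404 ((591.746826171875, -287.6490173339844), (58.56486129760742, 13.789151191711426), 85.93091583251953)
plate ((577.2703857421875, 120.28437805175781), (240.57870483398438, 64.42378234863281), 2.7448596954345703)
200 2.0 [712. 135.] [132 134 122]
203 1.0 [706. 135.] [129 130 119]
206 8.0 [697. 133.] [52 52 54]
209 64.0 [674. 123.] [17 16 19]
212 64.0 [668. 123.] [6 6 6]
215 nan [668. 126.] [39 38 40]
218 38.0 [662. 126.] [ 98  97 102]
221 37.0 [657. 125.] [ 99  98 104]
224 nan [652. 125.] [ 98  97 103]
227 37.0 [645. 124.] [ 98  97 102]
230 38.0 [639. 124.] [ 98  96 102]
233 38.0 [633. 123.] [ 97  96 101]
236 38.0 [626. 123.] [ 96  95 101]
239 37.0 [621. 123.] [ 96  95 101]
242 38.0 [614. 122.] [91 90 94]
245 13.0 [614. 125.] [96 98 99]
248 12.0 [608. 125.] [104 105 107]
251 13.0 [602. 124.] [107 108 110]
254 13.0 [596. 124.] [ 99 100 102]
257 13.0 [589. 123.] [95 97 98]
260 13.0 [583. 122.] [ 99  99 102]
263 21.0 [576. 121.] [90 89 93]
266 12.0 [571. 122.] [94 95 97]
269 13.0 [565. 121.] [104 106 107]
272 13.0 [559. 121.] [115 116 118]
275 13.0 [553. 120.] [122 123 125]
278 14.0 [547. 120.] [122 123 125]
281 13.0 [541. 119.] [122 124 125]
284 13.0 [535. 118.] [129 131 133]
287 32.0 [525. 113.] [104 106 107]
290 36.0 [519. 113.] [14 14 15]
293 25.0 [515. 114.] [58 58 60]
296 24.0 [510. 114.] [93 94 96]
299 21.0 [506. 116.] [94 94 97]
302 20.0 [500. 116.] [96 97 99]
305 29.0 [492. 113.] [96 96 99]
308 18.0 [488. 115.] [60 60 62]
311 19.0 [483. 115.] [24 23 26]
314 43.0 [475. 109.] [10  9 11]
317 9.0 [471. 114.] [32 33 37]
320 9.0 [465. 113.] [40 40 44]
323 9.0 [459. 113.] [41 42 46]
326 1.0 [454. 113.] [117 119 108]
329 -0.0 [448. 113.] [133 134 122]
```

View pics/comp.png

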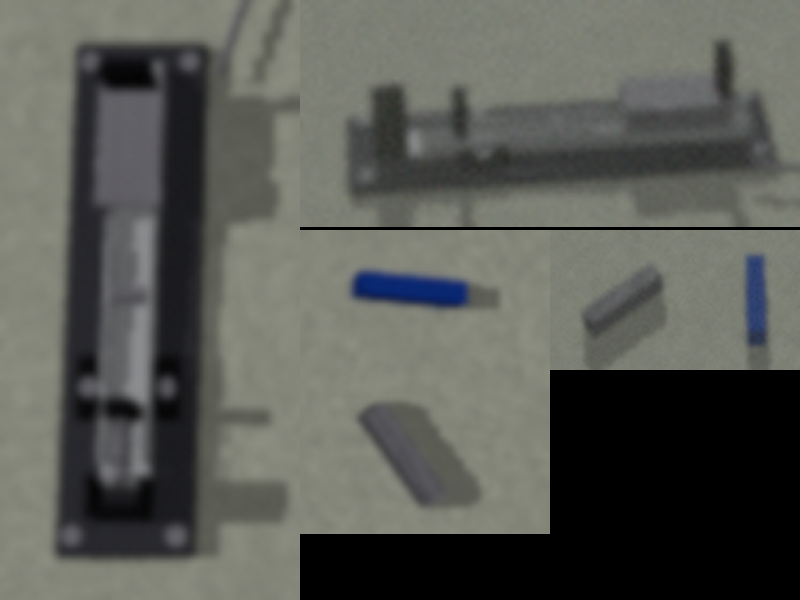

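The crop confirms the grey strip at (470,312) is the zinc one, and the blue at (471,266) is the decoy. The magazine's tab is at the top of the image (far world x) and the follower is at the bottom, so base +x is roughly world −x. I'll move above the strip.

>>> {"api": "arm_command", "payload": {
  "plan": [
    {"offset": [0.06, -0.02, 0.02], "turn": [0, 0, -0.1], "claw": 0.06},
    {"offset": [0.12, -0.04, 0.04], "turn": [0, 0, -0.2], "claw": 0.06},
    {"offset": [0.175, -0.06, 0.07], "turn": [0, 0, -0.254], "claw": 0.06},
    {"offset": [0.23, -0.08, 0.09], "turn": [0, 0, -0.254], "claw": 0.06},
    {"offset": [0.29, -0.1, 0.12], "turn": [0, 0, -0.254], "claw": 0.06},
    {"offset": [0.3495, -0.1204, 0.134], "turn": [0, 0, -0.254], "claw": 0.06},
    {"offset": [0.3495, -0.1204, 0.134], "turn": [0, 0, -0.254], "claw": 0.06},
    {"offset": [0.3495, -0.1204, 0.134], "turn": [0, 0, -0.254], "claw": 0.06},
    {"offset": [0.3495, -0.1204, 0.134], "turn": [0, 0, -0.254], "claw": 0.06}
  ]
}}

```text
time: 1.32
eef_pos: [0.4989, -0.2832, 0.0603]
tcp_rot: [3.14, 0.0, 0.655]
ft_force: [-0.6, -0.1, 1.0]
grip_width: 0.0403
grasp_force: 0.0
```

```bash
python3 - <<'E'
from h import *
# base edges with both views (subpixel threshold crossings), plus strip in side view
def edges(n):
    f=grab(n); save(f,f'pics/{n}1.png'); g=cv2.GaussianBlur(f['pixels'],(3,3),0).astype(float).max(2)
    return f,g
T,g=edges('top')
def cross(row,thr):
    i=np.where((row[:-1]-thr)*(row[1:]-thr)<0)[0]; return i+(row[i]-thr)/(row[i]-row[i+1]+1e-9)
L=[];R=[]
for v in range(214,318,2):
    x=cross(g[v,235:300],68)+235
    if len(x)>1: L.append((x[0],v)); R.append((x[-1],v))
for nm,E in(('L',L),('R',R)):
    W=ray(T,E,0.008)*1000; 
    for _ in range(3):
        p=np.polyfit(W[:,0],W[:,1],1); r=W[:,1]-np.polyval(p,W[:,0]); W=W[abs(r)<max(1.0,1.5*r.std())]
    print(nm,len(W),np.degrees(np.arctan(p[0])),np.polyval(p,545),r.std())
C=[]
for u in range(252,282,3):
    x=cross(g[195:340,u],80)+195
    if len(x)>1: a=ray(T,[(u,x[0]),(u,x[-1])],0.008)*1000; print(u,a[:,:2].round(1).tolist())
E
```

```text
L 50 2.7972966354019007 149.9900335111002 0.1121785243641809
R 52 2.7446045821213776 87.41544941672643 0.2649082018716444
252 [[658.6, 156.5], [455.3, 138.4]]
255 [[696.8, 153.7], [455.4, 132.5]]
258 [[697.8, 147.6], [455.4, 126.6]]
261 [[698.5, 141.4], [455.8, 120.7]]
264 [[698.8, 135.1], [456.1, 114.9]]
267 [[699.0, 128.9], [456.4, 109.0]]
270 [[699.3, 122.7], [457.0, 103.2]]
273 [[699.7, 116.5], [457.3, 97.3]]
276 [[699.9, 110.3], [457.9, 91.5]]
279 [[699.5, 104.0], [458.8, 85.7]]
```

>>> {"api": "arm_command", "payload": {
  "plan": [
    {"offset": [0.0015, -0.001, 0.025], "claw": 0.06},
    {"offset": [0.0015, -0.001, 0.042], "claw": 0.06},
    {"offset": [0.0015, -0.001, 0.049], "claw": 0.06},
    {"offset": [0.0015, -0.001, 0.049], "claw": 0.06},
    {"offset": [0.0015, -0.001, 0.049], "claw": 0.4},
    {"offset": [0.0015, -0.001, 0.049], "claw": 0.6},
    {"offset": [0.0015, -0.001, 0.049], "claw": 0.8},
    {"offset": [0.0015, -0.001, 0.049], "claw": 1},
    {"offset": [0.0015, -0.001, 0.049], "claw": 1},
    {"offset": [0.0015, -0.001, 0.049], "claw": 1}
  ]
}}

```text
$.plan[0]: bad value
```

>>> {"api": "arm_command", "payload": {
  "plan": [
    {"offset": [0.0015, -0.001, 0.025], "turn": [0, 0, 0], "claw": 0.06},
    {"offset": [0.0015, -0.001, 0.042], "turn": [0, 0, 0], "claw": 0.06},
    {"offset": [0.0015, -0.001, 0.049], "turn": [0, 0, 0], "claw": 0.06},
    {"offset": [0.0015, -0.001, 0.049], "turn": [0, 0, 0], "claw": 0.06},
    {"offset": [0.0015, -0.001, 0.049], "turn": [0, 0, 0], "claw": 0.4},
    {"offset": [0.0015, -0.001, 0.049], "turn": [0, 0, 0], "claw": 0.6},
    {"offset": [0.0015, -0.001, 0.049], "turn": [0, 0, 0], "claw": 0.8},
    {"offset": [0.0015, -0.001, 0.049], "turn": [0, 0, 0], "claw": 1},
    {"offset": [0.0015, -0.001, 0.049], "turn": [0, 0, 0], "claw": 1},
    {"offset": [0.0015, -0.001, 0.049], "turn": [0, 0, 0], "claw": 1}
  ]
}}

```text
time: 2.62
eef_pos: [0.5, -0.28, 0.0106]
tcp_rot: [3.142, -0.0, 0.656]
ft_force: [0.5, 0.1, -0.2]
grip_width: 0.0002
grasp_force: 0.0
```

The fingers closed on nothing, so I'll look.

```bash
python3 - <<'E'
from h import *
T=grab('top');S=grab('side')
c=lambda f,u,v,w,h,W,H: cv2.resize(f['pixels'][v:v+h,u:u+w,::-1],(W,H),interpolation=cv2.INTER_CUBIC)
cv2.imwrite('pics/miss.png',np.hstack([c(T,410,240,100,120,400,480),c(S,220,310,120,144,400,480)]))
E
```

```text
(no output)
```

View pics/miss.png

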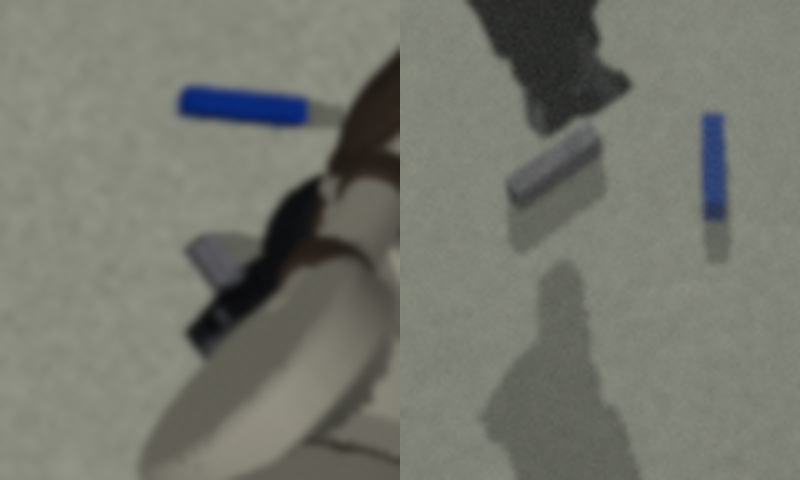

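The strip stands undisturbed at side px ~(264,362), and the gripper tips at about (263,349) look high above it or behind it. I'll check the depth.

```bash
python3 - <<'E'
from h import *
S=grab('side');X=cloud(S)*1000; g=S['pixels'].astype(int).max(2)
for v in range(326,372,3):
    print(v,[(u,*X[v,u].round().tolist(),int(g[v,u])) for u in (260,266,272,280)])
P=X[340:380,245:290].reshape(-1,3);P=P[(P[:,2]>16)&(P[:,2]<24)];print(len(P),cv2.minAreaRect(P[:,:2].astype(np.float32)))
P=X[300:352,225:295].reshape(-1,3);P=P[(P[:,2]>30)];print('lowest',P[P[:,2].argsort()[:12]].round())
s=ctrl.observe();print(s['eef_pos'],s['grip_width'],s['time'],s['q'])
T=grab('top');X=cloud(T)*1000;P=X[290:350,440:500].reshape(-1,3);P=P[P[:,2]>10]; print(P[::25].round())
E
```

```text
326 [(260, 500.0, -304.0, 144.0, 45), (266, 511.0, -311.0, 152.0, 47), (272, 521.0, -317.0, 159.0, 47), (280, 531.0, -199.0, 2.0, 122)]
329 [(260, 500.0, -305.0, 137.0, 45), (266, 510.0, -309.0, 141.0, 45), (272, 521.0, -317.0, 151.0, 46), (280, 534.0, -315.0, 148.0, 77)]
332 [(260, 499.0, -304.0, 126.0, 45), (266, 509.0, -295.0, 113.0, 47), (272, 519.0, -286.0, 101.0, 47), (280, 534.0, -320.0, 146.0, 56)]
335 [(260, 499.0, -303.0, 116.0, 46), (266, 508.0, -293.0, 102.0, 50), (272, 519.0, -295.0, 104.0, 50), (280, 534.0, -325.0, 144.0, 61)]
338 [(260, 497.0, -295.0, 97.0, 48), (266, 508.0, -301.0, 104.0, 48), (272, 520.0, -324.0, 136.0, 48), (280, 533.0, -328.0, 140.0, 52)]
341 [(260, 496.0, -291.0, 82.0, 68), (266, 508.0, -309.0, 107.0, 46), (272, 520.0, -324.0, 127.0, 47), (280, 533.0, -333.0, 139.0, 65)]
344 [(260, 496.0, -291.0, 73.0, 71), (266, 508.0, -311.0, 101.0, 46), (272, 519.0, -324.0, 118.0, 61), (280, 530.0, -244.0, 1.0, 121)]
347 [(260, 495.0, -290.0, 63.0, 75), (266, 506.0, -293.0, 65.0, 48), (272, 514.0, -248.0, -1.0, 122), (280, 530.0, -250.0, -0.0, 136)]
350 [(260, 
[... 2843 characters left out ...]
 392.]
 [ 445. -160.  465.]
 [ 445. -156.  430.]
 [ 445. -169.  465.]
 [ 443. -155.  459.]
 [ 443. -154.  400.]
 [ 443. -160.  464.]
 [ 442. -153.  429.]
 [ 442. -167.  465.]
 [ 440. -152.  452.]
 [ 442. -178.  453.]
 [ 439. -154.  463.]
 [ 439. -150.  406.]
 [ 439. -158.  462.]
 [ 438. -150.  418.]
 [ 438. -160.  465.]
 [ 437. -148.  431.]
 [ 437. -162.  464.]
 [ 436. -147.  437.]
 [ 436. -164.  463.]
 [ 434. -146.  441.]
 [ 435. -164.  463.]
 [ 433. -146.  443.]
 [ 434. -164.  463.]
 [ 432. -144.  444.]
 [ 433. -163.  463.]
 [ 431. -144.  438.]
 [ 432. -161.  463.]
 [ 430. -143.  434.]
 [ 431. -159.  463.]
 [ 429. -142.  428.]
 [ 430. -157.  461.]
 [ 428. -141.  419.]
 [ 429. -154.  461.]]
```

Depth and shadow both put the true fingertips at z ≈ 0.05, while the reported TCP z is 0.011. The report is therefore about 40 mm low along the tool axis, and I'll trust the cameras and contact instead. I'll open, go lower and measure again.

>>> {"api": "arm_command", "payload": {
  "plan": [
    {"offset": [0, 0, 0], "turn": [0, 0, 0], "claw": 0.06},
    {"offset": [0, 0, 0], "turn": [0, 0, 0], "claw": 0.06},
    {"offset": [0, 0, 0], "turn": [0, 0, 0], "claw": 0.06},
    {"offset": [0, 0, 0.01], "turn": [0, 0, 0], "claw": 0.06},
    {"offset": [0, 0, 0.018], "turn": [0, 0, 0], "claw": 0.06},
    {"offset": [0, 0, 0.025], "turn": [0, 0, 0], "claw": 0.06},
    {"offset": [0, 0, 0.025], "turn": [0, 0, 0], "claw": 0.06}
  ]
}}

```text
time: 3.7
eef_pos: [0.4993, -0.2794, -0.0155]
tcp_rot: [-3.14, 0.0, 0.656]
ft_force: [-0.1, 0.4, -0.3]
grip_width: 0.0401
grasp_force: 0.0
```

```bash
python3 - <<'E'
from h import *
S=grab('side');T=grab('top');X=cloud(S)*1000; g=S['pixels'].astype(int).max(2)
c=lambda f,u,v,w,h,W,H: cv2.resize(f['pixels'][v:v+h,u:u+w,::-1],(W,H),interpolation=cv2.INTER_CUBIC)
cv2.imwrite('pics/low.png',np.hstack([c(T,430,260,75,90,400,480),c(S,230,320,75,90,400,480)]))
P=X[320:385,235:300].reshape(-1,3);c=g[320:385,235:300].ravel();P=P[(P[:,2]>24)&(c<70)&(P[:,2]<70)]
print(len(P),P[P[:,2].argsort()[:20]].round())
E
```

```text
126 [[ 489. -265.   30.]
 [ 485. -267.   30.]
 [ 489. -263.   31.]
 [ 491. -264.   31.]
 [ 485. -266.   32.]
 [ 487. -266.   32.]
 [ 483. -271.   32.]
 [ 487. -264.   32.]
 [ 491. -263.   32.]
 [ 514. -308.   32.]
 [ 483. -269.   33.]
 [ 512. -306.   33.]
 [ 493. -264.   34.]
 [ 481. -270.   34.]
 [ 483. -268.   34.]
 [ 485. -267.   35.]
 [ 512. -306.   36.]
 [ 487. -265.   36.]
 [ 519. -307.   36.]
 [ 489. -265.   36.]]
```

View pics/low.png

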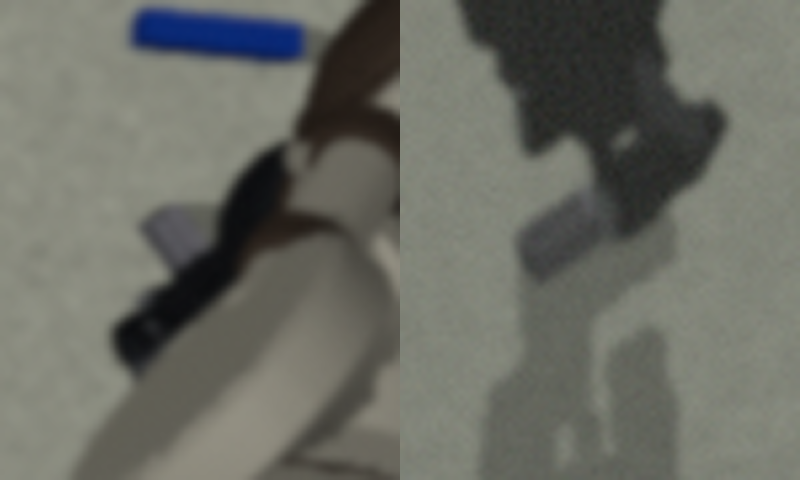

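The strip is now between the open fingers, with the tips at z≈0.030. I'll go down another 16 mm and grip near the top of the strip.

>>> {"api": "arm_command", "payload": {
  "plan": [
    {"offset": [0, 0, 0.008], "turn": [0, 0, 0], "claw": 0.06},
    {"offset": [0, 0, 0.015], "turn": [0, 0, 0], "claw": 0.06},
    {"offset": [0, 0, 0.015], "turn": [0, 0, 0], "claw": 0.06},
    {"offset": [0, 0, 0.015], "turn": [0, 0, 0], "claw": 0.4},
    {"offset": [0, 0, 0.015], "turn": [0, 0, 0], "claw": 0.6},
    {"offset": [0, 0, 0.015], "turn": [0, 0, 0], "claw": 0.7},
    {"offset": [0, 0, 0.015], "turn": [0, 0, 0], "claw": 1},
    {"offset": [0, 0, 0.015], "turn": [0, 0, 0], "claw": 1},
    {"offset": [0, 0, 0.015], "turn": [0, 0, 0], "claw": 1}
  ]
}}

```text
time: 4.92
eef_pos: [0.5004, -0.2804, -0.0288]
tcp_rot: [3.141, -0.0, 0.656]
ft_force: [-1.1, -0.2, 5.7]
grip_width: 0.0112
grasp_force: 60.1
```

>>> {"api": "arm_command", "payload": {
  "plan": [
    {"offset": [0, 0, -0.005], "turn": [0, 0, 0], "claw": 1},
    {"offset": [0, 0, -0.03], "turn": [0, 0, 0], "claw": 1},
    {"offset": [0, 0, -0.07], "turn": [0, 0, 0], "claw": 1},
    {"offset": [0, 0, -0.1], "turn": [0, 0, 0.1], "claw": 1},
    {"offset": [0, 0, -0.1], "turn": [0, 0, 0.2], "claw": 1},
    {"offset": [0, 0, -0.1], "turn": [0, 0, 0.35], "claw": 1},
    {"offset": [0, 0, -0.1], "turn": [0, 0, 0.5], "claw": 1},
    {"offset": [0, 0, -0.1], "turn": [0, 0, 0.608], "claw": 1},
    {"offset": [0, 0, -0.1], "turn": [0, 0, 0.608], "claw": 1},
    {"offset": [0, 0, -0.1], "turn": [0, 0, 0.608], "claw": 1}
  ]
}}

```text
time: 6.18
eef_pos: [0.4998, -0.2797, 0.0703]
tcp_rot: [-3.141, 0.0, 0.05]
ft_force: [0.6, -0.2, -0.4]
grip_width: 0.0109
grasp_force: 59.4
```

```bash
python3 - <<'E'
from h import *
S=grab('side');T=grab('top');X=cloud(S)*1000; g=S['pixels'].astype(int).max(2)
u0,v0=230,280
save(S,'pics/held.png',(230,270,310,350),7)
for v in range(285,345,3): print(v,[(u,*X[v,u].round().tolist(),int(g[v,u])) for u in (256,262,268,274,280)])
E
```

```text
285 [(256, 502.0, -319.0, 262.0, 42), (262, 511.0, -316.0, 259.0, 41), (268, 520.0, -314.0, 256.0, 50), (274, 528.0, -306.0, 247.0, 46), (280, 533.0, -82.0, -1.0, 130)]
288 [(256, 502.0, -317.0, 253.0, 44), (262, 510.0, -317.0, 252.0, 46), (268, 519.0, -312.0, 247.0, 46), (274, 528.0, -307.0, 241.0, 80), (280, 533.0, -93.0, 1.0, 132)]
291 [(256, 501.0, -318.0, 247.0, 47), (262, 510.0, -316.0, 245.0, 44), (268, 519.0, -313.0, 240.0, 43), (274, 520.0, -100.0, 1.0, 133), (280, 533.0, -99.0, -2.0, 130)]
294 [(256, 501.0, -318.0, 241.0, 43), (262, 510.0, -318.0, 240.0, 48), (268, 517.0, -297.0, 216.0, 47), (274, 520.0, -110.0, 1.0, 132), (280, 533.0, -110.0, 1.0, 132)]
297 [(256, 500.0, -319.0, 235.0, 49), (262, 509.0, -317.0, 233.0, 48), (268, 517.0, -299.0, 211.0, 48), (274, 519.0, -118.0, 1.0, 131), (280, 533.0, -122.0, 4.0, 130)]
300 [(256, 500.0, -319.0, 228.0, 48), (262, 509.0, -318.0, 227.0, 52), (268, 517.0, -299.0, 203.0, 44), (274, 519.0, -126.0, 0.0, 134), (280, 533.0, -127.0, -0.0, 131)]
303 [(256, 499.0, -316.0, 218.0, 52), (262, 509.0, -321.0, 222.0, 53), (268, 516.0, -298.0
[... 1568 characters left out ...]
, (280, 531.0, -210.0, 2.0, 129)]
333 [(256, 490.0, -286.0, 99.0, 93), (262, 502.0, -298.0, 115.0, 95), (268, 506.0, -214.0, 0.0, 117), (274, 519.0, -216.0, 1.0, 124), (280, 531.0, -216.0, 1.0, 134)]
336 [(256, 482.0, -221.0, 1.0, 133), (262, 494.0, -220.0, -1.0, 134), (268, 506.0, -222.0, 0.0, 130), (274, 518.0, -222.0, -0.0, 135), (280, 531.0, -223.0, -1.0, 132)]
339 [(256, 482.0, -227.0, -1.0, 134), (262, 494.0, -229.0, 1.0, 132), (268, 506.0, -230.0, 2.0, 132), (274, 518.0, -229.0, -1.0, 134), (280, 531.0, -231.0, 1.0, 136)]
342 [(256, 482.0, -236.0, 2.0, 132), (262, 494.0, -236.0, 1.0, 135), (268, 506.0, -235.0, -2.0, 130), (274, 518.0, -238.0, 1.0, 133), (280, 530.0, -238.0, 1.0, 133)]
```

View pics/held.png

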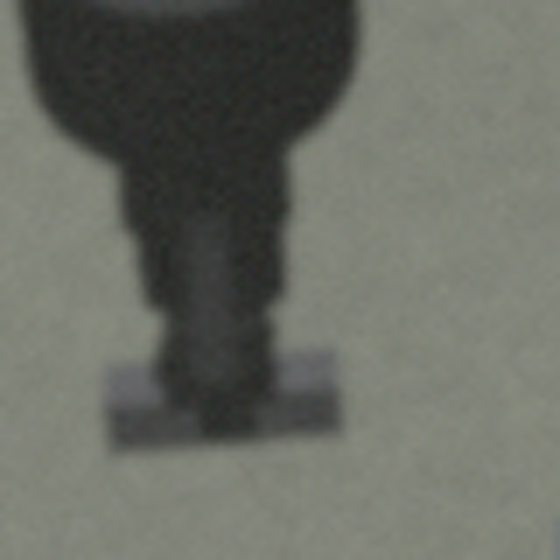

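The strip is held centred and level in the picture, with its ends at crop px 106 and 342 and its bottom clear of the tips. Its underside is at reported TCP z + 0.029. I'll carry it to a hover over the channel.

>>> {"api": "arm_command", "payload": {
  "plan": [
    {"offset": [0.01, -0.04, 0], "turn": [0, 0, 0], "claw": 1},
    {"offset": [0.022, -0.095, 0], "turn": [0, 0, 0], "claw": 1},
    {"offset": [0.034, -0.15, 0], "turn": [0, 0, 0], "claw": 1},
    {"offset": [0.046, -0.205, 0], "turn": [0, 0, 0], "claw": 1},
    {"offset": [0.058, -0.26, 0], "turn": [0, 0, 0], "claw": 1},
    {"offset": [0.072, -0.315, 0], "turn": [0, 0, 0], "claw": 1},
    {"offset": [0.084, -0.36, 0], "turn": [0, 0, 0], "claw": 1},
    {"offset": [0.0922, -0.3956, 0], "turn": [0, 0, 0], "claw": 1},
    {"offset": [0.0922, -0.3956, 0.02], "turn": [0, 0, 0], "claw": 1},
    {"offset": [0.0922, -0.3956, 0.04], "turn": [0, 0, 0], "claw": 1},
    {"offset": [0.0922, -0.3956, 0.055], "turn": [0, 0, 0], "claw": 1},
    {"offset": [0.0922, -0.3956, 0.055], "turn": [0, 0, 0], "claw": 1}
  ]
}}

```text
time: 7.78
eef_pos: [0.5714, 0.1186, 0.0134]
tcp_rot: [-3.141, 0.004, 0.046]
ft_force: [0.7, 0.0, -1.1]
grip_width: 0.0111
grasp_force: 59.4
```

```bash
python3 - <<'E'
from h import *
S=grab('side');T=grab('top')
s=ctrl.observe();print(s['eef_pos'],s['tcp_rot'],s['grip_width'])
c=lambda f,u,v,w,h,W,H: cv2.resize(f['pixels'][v:v+h,u:u+w,::-1],(W,H),interpolation=cv2.INTER_CUBIC)
cv2.imwrite('pics/hov.png',np.hstack([c(T,225,195,80,120,400,600),c(S,245,180,100,60,400,240).repeat(1,0) if 0 else np.vstack([c(S,245,180,100,60,400,240),np.zeros((360,400,3),np.uint8)])]))
np.savez('hov.npz',T=T['pixels'],S=S['pixels'],X=cloud(T),XS=cloud(S))
E
```

```text
[0.5733708  0.11892204 0.01563372] [ 3.14158038e+00 -3.26779276e-05  4.68877173e-02] 0.011236983155745056
```

View pics/hov.png

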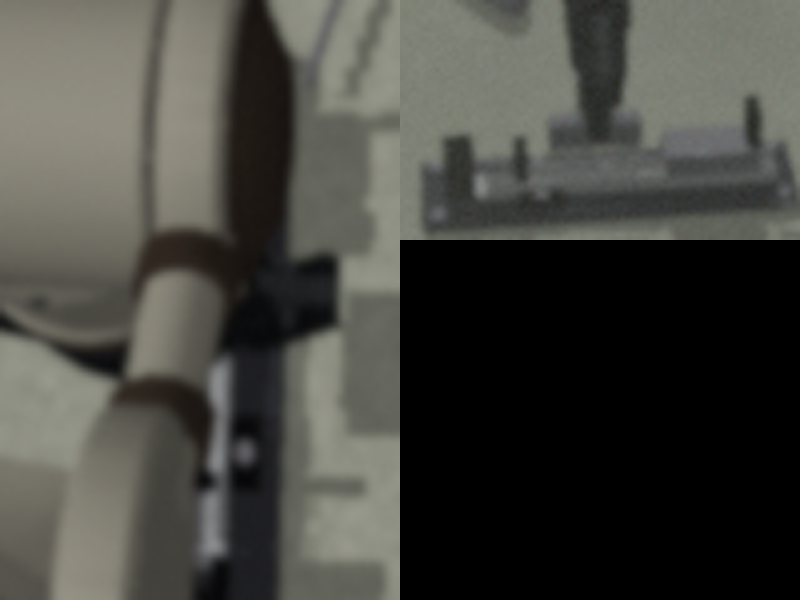

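The side view shows the strip at about px (294,212) above the channel, between the follower (275,219) and the rail (318,216). The arm hides the top view. I'll compare lateral positions using the side depth, with the housing, follower and tab as references.

```bash
python3 - <<'E'
import numpy as np
d=np.load('hov.npz');X=d['XS']*1000;g=d['S'].max(2)
a=np.radians(2.77);ex=-np.array([np.cos(a),np.sin(a)]);ey=-np.array([-np.sin(a),np.cos(a)])
o=np.array([545.1,118.7])
B=np.stack([(X[...,:2]-o)@ex,(X[...,:2]-o)@ey,X[...,2]],-1)
for v in range(203,232,1): print(v,' '.join('%d/%d/%d'%tuple(B[v,u].round()) if np.isfinite(B[v,u,0]) else '-' for u in (258,261,275,284,287,302,304,315,322,333)))
E
```

```text
203 62/-118/-2 54/-114/0 15/-112/-1 -10/-107/1 -19/-110/-1 -61/-104/-1 -66/-100/2 -97/-99/1 -117/-100/-1 -148/-95/0
204 62/-113/-1 54/-110/0 15/-106/0 -10/-100/3 -19/-104/0 -60/-99/0 -66/-99/0 -97/-96/-1 -117/-93/0 -131/-8/63
205 63/-107/0 54/-105/1 15/-100/2 -10/-95/3 -18/-99/0 -60/-95/0 -66/-94/0 -96/-92/-1 -116/-91/-2 -131/-5/62
206 63/-103/0 54/-100/1 16/-96/1 -10/-96/-1 -18/-92/2 -59/-88/1 -65/-90/-1 -95/-82/3 -116/-86/-1 -130/-1/62
207 63/-96/1 54/-93/3 16/-89/3 -9/-89/1 -17/-88/1 -50/-3/63 -55/-2/64 -95/-82/-1 -114/-76/3 -130/3/62
208 63/-93/0 55/-92/0 16/-88/0 -9/-84/1 -12/-4/63 -50/-2/61 -55/1/63 -94/-75/2 -114/-75/0 -129/9/63
209 63/-87/1 55/-86/1 16/-83/0 -4/-1/63 -12/-1/61 -49/5/64 -55/2/61 -94/-71/1 -113/-71/0 -128/14/64
210 63/-82/2 55/-83/0 17/-78/1 -4/7/65 -11/4/62 -49/9/63 -54/7/62 -93/-64/3 -113/-65/1 -128/15/62
211 63/-78/1 55/-81/-2 17/-74/1 -3/10/65 -11/11/65 -49/9/60 -54/10/60 -93/-64/0 -112/-60/1 -129/12/56
212 63/-75/0 55/-73/1 17/-72/-1 -4/7/59 -11/8/59 -49/7/55 -54/10/57 -86/-12/37 -103/-8/39 -128/14/55
213 64/-73/-2 55/-70/-1 17/-69/-2 -3/12/59 -11/8/56 -49
[... 1129 characters left out ...]
-101/14/17 -131/11/12
225 64/16/29 57/14/27 21/6/17 -2/10/19 -10/12/20 -49/12/16 -54/11/15 -83/11/13 -102/10/10 -131/9/6
226 64/13/23 57/16/26 21/15/21 -2/12/17 -10/14/18 -49/11/12 -54/10/11 -83/12/10 -102/12/8 -131/13/7
227 65/14/21 57/16/22 21/10/14 -2/12/14 -10/10/11 -49/13/10 -54/10/7 -83/13/8 -101/17/9 -129/21/10
228 65/14/18 57/11/14 21/11/11 -2/19/16 -10/11/9 -48/16/10 -54/18/10 -82/19/9 -100/22/10 -129/23/8
229 65/11/11 58/11/11 22/19/15 -1/22/15 -9/15/8 -48/21/10 -54/17/7 -82/21/7 -100/23/8 -128/29/10
230 65/11/8 58/15/11 22/22/14 -1/25/14 -9/20/9 -48/23/9 -53/22/8 -81/26/8 -99/31/11 -128/29/6
231 66/16/9 58/12/5 22/24/12 -1/23/9 -9/24/9 -47/27/8 -53/25/7 -81/28/7 -99/33/9 -127/33/7
```

```bash
python3 - <<'E'
import numpy as np
d=np.load('hov.npz');X=d['XS']*1000
a=np.radians(2.77);ex=-np.array([np.cos(a),np.sin(a)]);ey=-np.array([-np.sin(a),np.cos(a)])
o=np.array([545.1,118.7])
B=np.stack([(X[...,:2]-o)@ex,(X[...,:2]-o)@ey,X[...,2]],-1)
def st(n,us,vs,h):
    P=B[vs[0]:vs[1],us[0]:us[1]].reshape(-1,3);P=P[np.isfinite(P[:,0])];print(n,len(P),np.median(P[:,1]).round(1),P[:,1].std().round(1)/len(P)**.5,'half',h,'x',np.percentile(P[:,0],[2,50,98]).round(1))
st('strip',(283,288),(212,216),6.5);st('strip',(301,305),(212,216),6.5)
st('follower',(274,277),(217,223),7);st('housing',(257,261),(222,227),13);st('tab',(332,335),(212,220),12);st('rail',(312,328),(220,221),15)
S=d['S'].astype(int).max(2)
for v in (212,213,214): print(S[v,278:312])
for v in (216,217): print(S[v,268:284])
E
```

```text
strip 20 8.0 0.3130495168499705 half 6.5 x [-11.   -5.9  -0.8]
strip 16 9.1 0.55 half 6.5 x [-54.2 -50.6 -46.4]
follower 18 6.1 0.3064129385141706 half 7 x [17.3 20.1 22.9]
housing 20 13.1 0.33541019662496846 half 13 x [58.6 62.8 66.9]
tab 24 12.3 0.5103103630798288 half 12 x [-132.2 -129.4 -125.6]
rail 16 15.3 0.3 half 15 x [-112.7  -94.   -75.1]
[127 132 126 117  94  80  75  75  77  75  74  73  70  65  49  46  49  49
  48  58  69  69  71  68  73  72  78 102 121 128 128 129 122 118]
[126 130 128 118  93  73  71  66  72  72  70  73  70  61  54  51  45  50
  53  59  69  70  66  71  69  71  77 100 120 129 130 125 116 110]
[128 129 130 115  93  76  69  65  71  68  68  68  71  66  58  52  51  53
  53  62  69  69  67  66  71  70  80 103 120 127 128 119 111 106]
[130 127 129 128 115  95  67  70  94 118 131 130 129 123  99  77]
[126 130 129 126 118  92  66  64  93 118 129 130 124 120 102  86]
```

The strip sits about 1.5 mm toward base +y (image mean 8.5 against a half-width of 6.5, and the TCP agrees). I'll correct that while lowering, then feel for the stop's top, which is at height 20.

>>> {"api": "arm_command", "payload": {
  "plan": [
    {"offset": [0, -0.0015, 0.008], "turn": [0, 0, 0], "claw": 1},
    {"offset": [0, -0.0015, 0.014], "turn": [0, 0, 0], "claw": 1},
    {"offset": [0, -0.0015, 0.018], "turn": [0, 0, 0], "claw": 1},
    {"offset": [0, -0.0015, 0.018], "turn": [0, 0, 0], "claw": 1},
    {"offset": [0, -0.0015, 0.018], "turn": [0, 0, 0], "claw": 1}
  ]
}}

```text
time: 8.5
eef_pos: [0.5733, 0.1211, -0.0022]
tcp_rot: [3.142, -0.0, 0.048]
ft_force: [0.5, 0.3, -0.2]
grip_width: 0.0111
grasp_force: 59.5
```

>>> {"api": "arm_command", "payload": {
  "plan": [
    {"offset": [0, 0, 0.001], "turn": [0, 0, 0], "claw": 1},
    {"offset": [0, 0, 0.002], "turn": [0, 0, 0], "claw": 1},
    {"offset": [0, 0, 0.002], "turn": [0, 0, 0], "claw": 1}
  ]
}}

```text
time: 8.88
eef_pos: [0.5731, 0.121, -0.0045]
tcp_rot: [-3.142, 0.0, 0.048]
ft_force: [-0.0, -0.2, -0.6]
grip_width: 0.011
grasp_force: 59.5
```

>>> {"api": "arm_command", "payload": {
  "plan": [
    {"offset": [0, 0, 0.001], "turn": [0, 0, 0], "claw": 1},
    {"offset": [0, 0, 0.001], "turn": [0, 0, 0], "claw": 1}
  ]
}}

```text
time: 9.12
eef_pos: [0.573, 0.1211, -0.0055]
tcp_rot: [-3.142, 0.0, 0.048]
ft_force: [1.1, 0.4, -0.6]
grip_width: 0.0108
grasp_force: 59.5
```

>>> {"api": "arm_command", "payload": {
  "plan": [
    {"offset": [0, 0.0003, 0.001], "turn": [0, 0, 0], "claw": 1},
    {"offset": [0, 0.0003, 0.001], "turn": [0, 0, 0], "claw": 1}
  ]
}}

```text
time: 9.38
eef_pos: [0.573, 0.1207, -0.0065]
tcp_rot: [-3.142, 0.0, 0.048]
ft_force: [0.2, 0.5, -0.9]
grip_width: 0.0107
grasp_force: 59.5
```

>>> {"api": "arm_command", "payload": {
  "plan": [
    {"offset": [0, 0, 0.001], "turn": [0, 0, 0], "claw": 1},
    {"offset": [0, 0, 0.001], "turn": [0, 0, 0], "claw": 1}
  ]
}}

```text
time: 9.62
eef_pos: [0.5731, 0.1208, -0.0075]
tcp_rot: [-3.142, 0.0, 0.048]
ft_force: [-0.7, -0.3, 0.1]
grip_width: 0.0112
grasp_force: 59.5
```

>>> {"api": "arm_command", "payload": {
  "plan": [
    {"offset": [0, 0, 0.001], "turn": [0, 0, 0], "claw": 1},
    {"offset": [0, 0, 0.001], "turn": [0, 0, 0], "claw": 1}
  ]
}}

```text
time: 9.88
eef_pos: [0.573, 0.1207, -0.0085]
tcp_rot: [-3.142, 0.0, 0.048]
ft_force: [0.5, 0.0, -0.9]
grip_width: 0.011
grasp_force: 59.5
```

>>> {"api": "arm_command", "payload": {
  "plan": [
    {"offset": [0, 0, 0.001], "turn": [0, 0, 0], "claw": 1},
    {"offset": [0, 0, 0.001], "turn": [0, 0, 0], "claw": 1}
  ]
}}

```text
time: 10.12
eef_pos: [0.5733, 0.1208, -0.0089]
tcp_rot: [3.142, -0.0, 0.048]
ft_force: [-3.0, -0.2, 4.6]
grip_width: 0.0113
grasp_force: 60.1
```

>>> {"api": "arm_command", "payload": {
  "plan": [
    {"offset": [0, 0, 0.001], "turn": [0, 0, 0], "claw": 1},
    {"offset": [0, 0, 0.001], "turn": [0, 0, 0], "claw": 1}
  ]
}}

```text
time: 10.38
eef_pos: [0.5733, 0.1208, -0.009]
tcp_rot: [3.141, 0.0, 0.048]
ft_force: [-5.4, -0.8, 12.7]
grip_width: 0.0111
grasp_force: 61.1
```

The stop's top is felt at reported z = −0.0089, which confirms underside = z + 0.029. I'll raise to an underside of about 21.6 and move toward the follower.

>>> {"api": "arm_command", "payload": {
  "plan": [
    {"offset": [0, 0, -0.0032], "turn": [0, 0, 0], "claw": 1},
    {"offset": [-0.003, 0, -0.0032], "turn": [0, 0, 0], "claw": 1},
    {"offset": [-0.008, 0, -0.0032], "turn": [0, 0, 0], "claw": 1},
    {"offset": [-0.012, 0, -0.0032], "turn": [0, 0, 0], "claw": 1},
    {"offset": [-0.015, 0, -0.0032], "turn": [0, 0, 0], "claw": 1},
    {"offset": [-0.015, 0, -0.0032], "turn": [0, 0, 0], "claw": 1},
    {"offset": [-0.015, 0, -0.0032], "turn": [0, 0, 0], "claw": 1}
  ]
}}

```text
time: 11.25
eef_pos: [0.5583, 0.12, -0.0071]
tcp_rot: [-3.142, -0.0, 0.048]
ft_force: [-0.0, 0.1, -1.1]
grip_width: 0.0113
grasp_force: 59.5
```

>>> {"api": "arm_command", "payload": {
  "plan": [
    {"offset": [-0.0015, 0, 0], "turn": [0, 0, 0], "claw": 1},
    {"offset": [-0.0015, 0, 0], "turn": [0, 0, 0], "claw": 1}
  ]
}}

```text
time: 11.5
eef_pos: [0.5574, 0.12, -0.0069]
tcp_rot: [3.142, -0.002, 0.048]
ft_force: [2.6, 0.4, -2.5]
grip_width: 0.0113
grasp_force: 59.4
```

>>> {"api": "arm_command", "payload": {
  "plan": [
    {"offset": [-0.0015, 0, 0], "turn": [0, 0, 0], "claw": 1},
    {"offset": [-0.0015, 0, 0], "turn": [0, 0, 0], "claw": 1}
  ]
}}

```text
time: 11.75
eef_pos: [0.5559, 0.1199, -0.0069]
tcp_rot: [3.142, -0.002, 0.048]
ft_force: [5.1, 1.2, -2.2]
grip_width: 0.0114
grasp_force: 59.3
```

>>> {"api": "arm_command", "payload": {
  "plan": [
    {"offset": [-0.0015, 0, 0], "turn": [0, 0, 0], "claw": 1},
    {"offset": [-0.0015, 0, 0], "turn": [0, 0, 0], "claw": 1}
  ]
}}

```text
time: 12.0
eef_pos: [0.5543, 0.1198, -0.0069]
tcp_rot: [-3.142, -0.001, 0.048]
ft_force: [5.3, -0.2, -1.9]
grip_width: 0.0114
grasp_force: 59.3
```

Follower contact is at TCP x ≈ 0.5575. I'll push 14 mm in total, so another 10.8 mm, gently.

>>> {"api": "arm_command", "payload": {
  "plan": [
    {"offset": [-0.002, 0, 0], "turn": [0, 0, 0], "claw": 1},
    {"offset": [-0.004, 0, 0], "turn": [0, 0, 0], "claw": 1},
    {"offset": [-0.006, 0, 0], "turn": [0, 0, 0], "claw": 1},
    {"offset": [-0.008, 0, 0], "turn": [0, 0, 0], "claw": 1},
    {"offset": [-0.0095, 0, 0], "turn": [0, 0, 0], "claw": 1},
    {"offset": [-0.0105, 0, 0], "turn": [0, 0, 0], "claw": 1},
    {"offset": [-0.0105, 0, 0], "turn": [0, 0, 0], "claw": 1},
    {"offset": [-0.0105, 0, 0], "turn": [0, 0, 0], "claw": 1}
  ]
}}

```text
time: 13.0
eef_pos: [0.5445, 0.1193, -0.0068]
tcp_rot: [-3.142, -0.003, 0.048]
ft_force: [7.0, 1.0, -4.9]
grip_width: 0.0112
grasp_force: 59.1
```

```bash
python3 - <<'E'
from h import *
S=grab('side'); save(S,'pics/push.png',(245,185,345,245),7)
E
```

```text
(no output)
```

View pics/push.png

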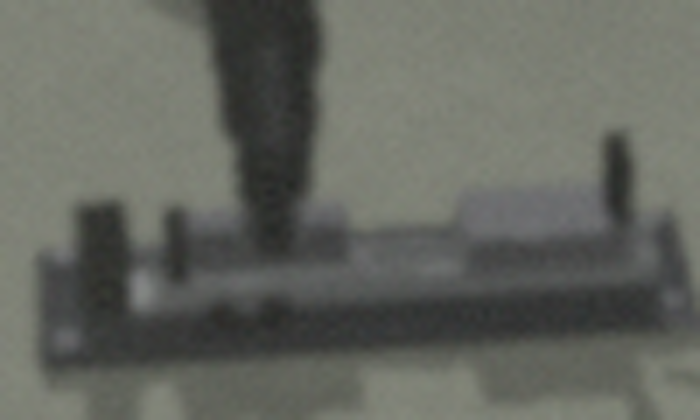

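The strip's end is pressed on the follower (crop px ~185,235) and it is level. The force of 7 N matches about 13 mm of travel. I'll add 1 mm and lower in small steps.

>>> {"api": "arm_command", "payload": {
  "plan": [
    {"offset": [-0.001, 0, 0], "turn": [0, 0, 0], "claw": 1},
    {"offset": [-0.001, 0, 0.001], "turn": [0, 0, 0], "claw": 1},
    {"offset": [-0.001, 0, 0.002], "turn": [0, 0, 0], "claw": 1},
    {"offset": [-0.001, 0, 0.0025], "turn": [0, 0, 0], "claw": 1}
  ]
}}

```text
time: 13.55
eef_pos: [0.5452, 0.1193, -0.0077]
tcp_rot: [3.141, -0.006, 0.048]
ft_force: [7.4, -0.0, 3.3]
grip_width: 0.0114
grasp_force: 59.9
```

>>> {"api": "arm_command", "payload": {
  "plan": [
    {"offset": [0, 0, 0.0007], "turn": [0, 0, 0], "claw": 1},
    {"offset": [0, 0, 0.0013], "turn": [0, 0, 0], "claw": 1}
  ]
}}

```text
time: 13.8
eef_pos: [0.5453, 0.1192, -0.0089]
tcp_rot: [3.141, -0.006, 0.048]
ft_force: [6.9, 0.3, 3.2]
grip_width: 0.0116
grasp_force: 59.9
```

>>> {"api": "arm_command", "payload": {
  "plan": [
    {"offset": [0, 0, 0.0007], "turn": [0, 0, 0], "claw": 1},
    {"offset": [0, 0, 0.0013], "turn": [0, 0, 0], "claw": 1}
  ]
}}

```text
time: 14.05
eef_pos: [0.5453, 0.1192, -0.0102]
tcp_rot: [3.141, -0.006, 0.048]
ft_force: [6.6, 0.4, 4.2]
grip_width: 0.0113
grasp_force: 59.9
```

>>> {"api": "arm_command", "payload": {
  "plan": [
    {"offset": [-0.0007, 0, -0.0005], "turn": [0, 0, 0], "claw": 1},
    {"offset": [-0.0015, 0, -0.0005], "turn": [0, 0, 0], "claw": 1},
    {"offset": [-0.0015, 0, -0.0005], "turn": [0, 0, 0], "claw": 1}
  ]
}}

```text
time: 14.42
eef_pos: [0.5435, 0.1191, -0.0102]
tcp_rot: [3.141, -0.006, 0.048]
ft_force: [7.3, -0.1, 0.4]
grip_width: 0.0111
grasp_force: 59.6
```

```bash
python3 - <<'E'
from h import *
S=grab('side'); save(S,'pics/low2.png',(255,195,305,235),14)
s=ctrl.observe();print(s['eef_pos'],s['tcp_rot'],s['ft_force'],s['moment'],s['q'])
E
```

```text
[ 0.54346724  0.11910733 -0.01015753] [ 3.14132681 -0.00562748  0.04764074] [7.16659408 1.19640625 0.97711026] [ 0.04054045 -1.18930329  0.03205687] [-1.46554424e-03  3.57474490e-01  1.79827813e+00  1.28952470e-05
  9.80206284e-01  1.52168364e+00]
```

View pics/low2.png

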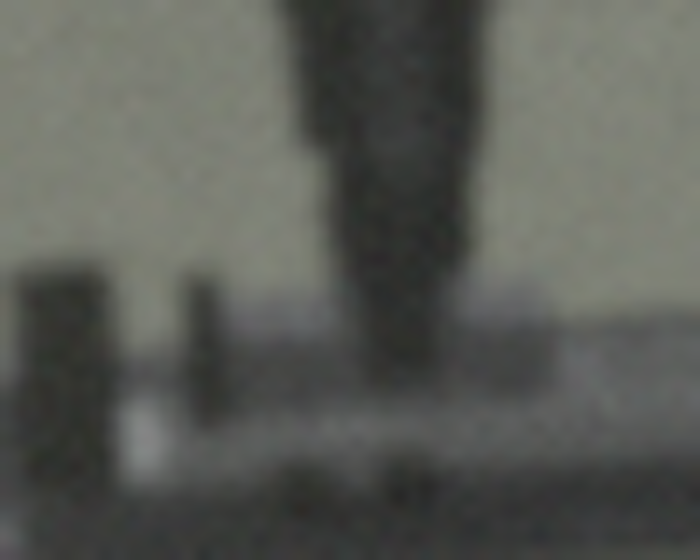

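The strip looks level, its end against the follower at px (215,340), starting into the channel. I'll keep lowering.

>>> {"api": "arm_command", "payload": {
  "plan": [
    {"offset": [0, 0, 0.0007], "turn": [0, 0, 0], "claw": 1},
    {"offset": [0, 0, 0.0015], "turn": [0, 0, 0], "claw": 1},
    {"offset": [0, 0, 0.002], "turn": [0, 0, 0], "claw": 1}
  ]
}}

```text
time: 14.85
eef_pos: [0.544, 0.1191, -0.0116]
tcp_rot: [3.141, -0.006, 0.048]
ft_force: [7.3, 0.6, 3.1]
grip_width: 0.0108
grasp_force: 59.9
```

>>> {"api": "arm_command", "payload": {
  "plan": [
    {"offset": [0, 0, 0.0007], "turn": [0, 0, 0], "claw": 1},
    {"offset": [0, 0, 0.0015], "turn": [0, 0, 0], "claw": 1},
    {"offset": [0, 0, 0.002], "turn": [0, 0, 0], "claw": 1}
  ]
}}

```text
time: 15.22
eef_pos: [0.5441, 0.1191, -0.0136]
tcp_rot: [3.141, -0.007, 0.048]
ft_force: [7.4, 0.0, 3.7]
grip_width: 0.0116
grasp_force: 59.9
```

>>> {"api": "arm_command", "payload": {
  "plan": [
    {"offset": [0, 0, 0.0007], "turn": [0, 0, 0], "claw": 1},
    {"offset": [0, 0, 0.0012], "turn": [0, 0, 0], "claw": 1}
  ]
}}

```text
time: 15.48
eef_pos: [0.5441, 0.1191, -0.0148]
tcp_rot: [3.141, -0.007, 0.048]
ft_force: [7.6, 0.2, 2.9]
grip_width: 0.011
grasp_force: 59.9
```

>>> {"api": "arm_command", "payload": {
  "plan": [
    {"offset": [0, 0, 0.0007], "turn": [0, 0, 0], "claw": 1},
    {"offset": [0, 0, 0.0013], "turn": [0, 0, 0], "claw": 1}
  ]
}}

```text
time: 15.72
eef_pos: [0.5441, 0.1191, -0.0161]
tcp_rot: [3.141, -0.007, 0.048]
ft_force: [7.2, 0.1, 2.9]
grip_width: 0.0114
grasp_force: 59.9
```

>>> {"api": "arm_command", "payload": {
  "plan": [
    {"offset": [0, 0, 0.0005], "turn": [0, 0, 0], "claw": 1},
    {"offset": [0, 0, 0.001], "turn": [0, 0, 0], "claw": 1}
  ]
}}

```text
time: 15.98
eef_pos: [0.5441, 0.1191, -0.0168]
tcp_rot: [3.141, -0.007, 0.048]
ft_force: [5.9, 0.2, 7.4]
grip_width: 0.011
grasp_force: 60.5
```

On the floor, with z force jumping to 7 N at −0.0168. I'll let it back against the stop.

>>> {"api": "arm_command", "payload": {
  "plan": [
    {"offset": [0.0007, 0, 0], "turn": [0, 0, 0], "claw": 1},
    {"offset": [0.0014, 0, 0], "turn": [0, 0, 0], "claw": 1},
    {"offset": [0.002, 0, 0], "turn": [0, 0, 0], "claw": 1}
  ]
}}

```text
time: 16.35
eef_pos: [0.5454, 0.1192, -0.0169]
tcp_rot: [3.141, -0.005, 0.048]
ft_force: [3.5, -0.7, 8.5]
grip_width: 0.0113
grasp_force: 60.5
```

>>> {"api": "arm_command", "payload": {
  "plan": [
    {"offset": [0.0007, 0, 0], "turn": [0, 0, 0], "claw": 1},
    {"offset": [0.0007, 0, 0], "turn": [0, 0, 0], "claw": 1}
  ]
}}

```text
time: 16.6
eef_pos: [0.5456, 0.1192, -0.0169]
tcp_rot: [3.141, -0.004, 0.048]
ft_force: [1.7, -0.9, 8.9]
grip_width: 0.0112
grasp_force: 60.7
```

The stop bears at x≈0.5456, exactly as predicted. I'll release and lift.

>>> {"api": "arm_command", "payload": {
  "plan": [
    {"offset": [0, 0, 0], "turn": [0, 0, 0], "claw": 0.6},
    {"offset": [0, 0, 0], "turn": [0, 0, 0], "claw": 0.3},
    {"offset": [0, 0, 0], "turn": [0, 0, 0], "claw": 0.3},
    {"offset": [0, 0, -0.005], "turn": [0, 0, 0], "claw": 0.3},
    {"offset": [0, 0, -0.02], "turn": [0, 0, 0], "claw": 0.3},
    {"offset": [0, 0, -0.05], "turn": [0, 0, 0], "claw": 0.3},
    {"offset": [0, 0, -0.1], "turn": [0, 0, 0], "claw": 0.6},
    {"offset": [0.04, 0, -0.12], "turn": [0, 0, 0], "claw": 1},
    {"offset": [0.1, 0, -0.12], "turn": [0, 0, 0], "claw": 1},
    {"offset": [0.15, 0, -0.12], "turn": [0, 0, 0], "claw": 1},
    {"offset": [0.175, 0, -0.12], "turn": [0, 0, 0], "claw": 1},
    {"offset": [0.175, 0, -0.12], "turn": [0, 0, 0], "claw": 1}
  ]
}}

```text
time: 18.1
eef_pos: [0.7192, 0.1275, 0.1012]
tcp_rot: [3.142, -0.001, 0.048]
ft_force: [-0.5, -0.0, -0.4]
grip_width: -0.0
grasp_force: 0.0
```

```bash
python3 - <<'E'
from h import *
S=grab('side'); T=grab('top')
c=lambda f,u,v,w,h,W,H: cv2.resize(f['pixels'][v:v+h,u:u+w,::-1],(W,H),interpolation=cv2.INTER_CUBIC)
cv2.imwrite('pics/rel.png',np.vstack([c(S,245,170,120,60,800,400),np.hstack([c(T,225,240,80,40,400,200),c(T,225,280,80,40,400,200)])]))
X=cloud(S)*1000
a=np.radians(2.77);ex=-np.array([np.cos(a),np.sin(a)]);ey=-np.array([-np.sin(a),np.cos(a)]);o=np.array([545.1,118.7])
B=np.stack([(X[...,:2]-o)@ex,(X[...,:2]-o)@ey,X[...,2]],-1)
for v in range(208,226): print(v,' '.join('%d/%d/%d'%tuple(B[v,u].round()) if np.isfinite(B[v,u,0]) else '-' for u in (274,277,281,286,291,294,297,333)))
s=ctrl.observe();print(s['eef_pos'],s['ft_force'])
E
```

```text
208 19/-86/2 11/-85/2 -1/-89/-2 -14/-82/3 -28/-83/0 -36/-82/0 -45/-82/0 -129/6/61
209 19/-83/0 11/-80/2 0/-81/1 -14/-81/0 -28/-77/2 -36/-78/0 -44/-77/0 -128/13/63
210 19/-79/0 11/-79/-1 0/-79/-2 -14/-78/-1 -27/-70/4 -36/-73/1 -44/-72/1 -128/12/60
211 20/-74/0 11/-73/1 1/-70/2 -13/-70/2 -27/-68/2 -35/-69/0 -43/-69/0 -128/13/57
212 20/-69/1 12/-67/2 1/-68/1 -13/-66/1 -26/-64/2 -35/-65/0 -43/-64/0 -128/17/57
213 20/-67/-1 12/-65/1 1/-61/2 -13/-63/-1 -26/-59/2 -34/-58/2 -43/-60/0 -128/14/51
214 20/-62/0 12/-59/1 1/-62/-2 -12/-57/1 -26/-59/-2 -34/-57/0 -42/-53/2 -129/12/47
215 21/-58/-1 12/-58/-1 2/-55/1 -12/-51/2 -26/-54/-1 -34/-54/-2 -42/-49/2 -129/13/44
216 21/-52/1 13/-52/0 2/-49/2 -11/-48/2 -25/-50/-1 -33/-47/0 -41/-46/1 -129/13/40
217 21/-48/1 13/-48/0 2/-46/0 -9/-7/31 -22/-2/34 -30/-3/32 -41/-40/2 -129/14/38
218 22/-5/32 15/-2/33 4/-4/31 -8/1/34 -22/-1/31 -29/0/31 -40/-30/6 -129/15/36
219 22/-2/31 15/3/34 4/0/31 -8/3/32 -21/4/32 -29/5/32 -38/-10/20 -129/18/35
220 23/6/34 15/4/32 5/7/34 -8/6/32 -21/7/31 -29/5/29 -38/-7/19 -129/17/31
221 23/7/32 15/10/33 5/6/30 -8/6/28 -21/8/29 -29/7/27 -37/-1/20 -130/15/25
222 23/9/30 15/6/27 5/8/28 -8/5/24 -21/5/23 -28/8/24 -37/0/18 -129/17/24
223 23/4/23 15/7/24 5/8/24 -8/6/21 -21/5/20 -29/6/20 -36/7/20 -131/9/14
224 23/7/21 16/6/20 5/6/19 -8/6/18 -21/7/18 -28/14/23 -36/13/21 -131/9/11
225 23/4/15 16/11/21 6/11/20 -7/14/22 -20/9/16 -28/7/14 -36/10/16 -131/13/10
[0.71745902 0.12777879 0.10108238] [-0.29713748  0.48421963  0.26127509]
```

View pics/rel.png

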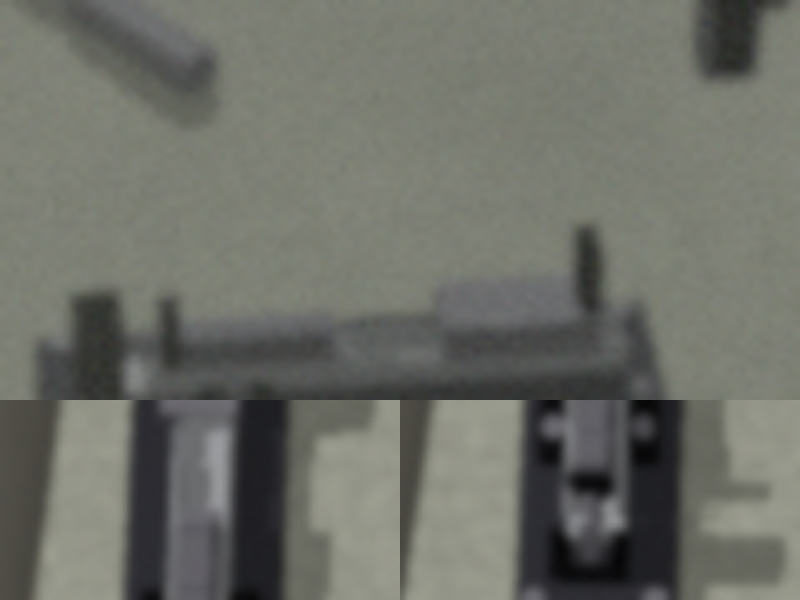

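The strip is seated: top at height 32 along its length, x from −30 to about +25–30, the follower against it at crop px (168,330). Next I'll descend behind the tab.

>>> {"api": "arm_command", "payload": {
  "plan": [
    {"offset": [0.002, 0, 0.03], "turn": [0, 0, 0], "claw": 1},
    {"offset": [0.002, 0, 0.07], "turn": [0, 0, 0], "claw": 1},
    {"offset": [0.002, 0, 0.096], "turn": [0, 0, 0], "claw": 1},
    {"offset": [0.002, 0, 0.096], "turn": [0, 0, 0], "claw": 1},
    {"offset": [-0.006, 0, 0.096], "turn": [0, 0, 0], "claw": 1},
    {"offset": [-0.014, 0, 0.096], "turn": [0, 0, 0], "claw": 1},
    {"offset": [-0.014, 0, 0.096], "turn": [0, 0, 0], "claw": 1}
  ]
}}

```text
time: 19.08
eef_pos: [0.7042, 0.1271, 0.0061]
tcp_rot: [3.142, -0.001, 0.048]
ft_force: [1.0, -0.5, 0.2]
grip_width: -0.0001
grasp_force: 0.0
```

```bash
python3 - <<'E'
from h import *
S=grab('side'); save(S,'pics/tab.png',(300,170,380,230),8)
s=ctrl.observe();print(s['eef_pos'],s['ft_force'])
E
```

```text
[0.70439892 0.12706119 0.00586471] [ 0.50075551 -1.19924037  0.36593328]
```

View pics/tab.png

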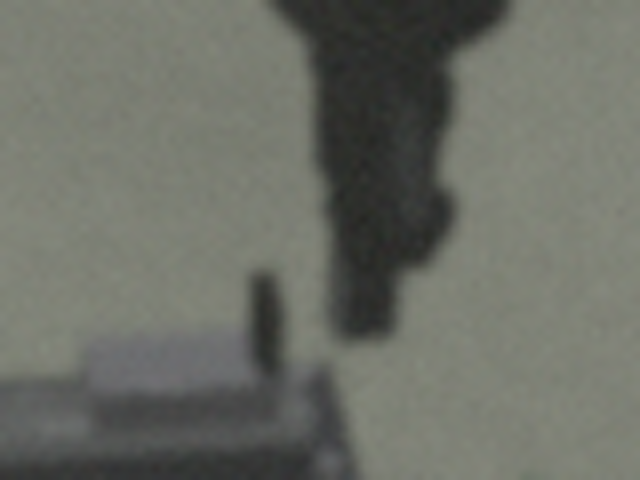

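The fingertip (crop px 365,335) is level with the middle of the tab (265,320), with a gap of about 16 mm. I'll approach and push.

>>> {"api": "arm_command", "payload": {
  "plan": [
    {"offset": [-0.005, 0, 0], "turn": [0, 0, 0], "claw": 1},
    {"offset": [-0.01, 0, 0], "turn": [0, 0, 0], "claw": 1},
    {"offset": [-0.013, 0, 0], "turn": [0, 0, 0], "claw": 1},
    {"offset": [-0.015, 0, 0], "turn": [0, 0, 0], "claw": 1},
    {"offset": [-0.017, 0, 0], "turn": [0, 0, 0], "claw": 1}
  ]
}}

```text
time: 19.75
eef_pos: [0.6875, 0.1262, 0.0048]
tcp_rot: [-3.142, -0.001, 0.048]
ft_force: [3.2, -0.6, -2.1]
grip_width: -0.0001
grasp_force: 1.3
```

>>> {"api": "arm_command", "payload": {
  "plan": [
    {"offset": [-0.002, 0, 0], "turn": [0, 0, 0], "claw": 1},
    {"offset": [-0.004, 0, 0], "turn": [0, 0, 0], "claw": 1}
  ]
}}

```text
time: 20.0
eef_pos: [0.6836, 0.126, 0.0048]
tcp_rot: [-3.142, -0.001, 0.048]
ft_force: [2.4, -0.2, -0.4]
grip_width: -0.0003
grasp_force: 1.3
```

>>> {"api": "arm_command", "payload": {
  "plan": [
    {"offset": [-0.003, 0, 0], "turn": [0, 0, 0], "claw": 1},
    {"offset": [-0.006, 0, 0], "turn": [0, 0, 0], "claw": 1},
    {"offset": [-0.009, 0, 0], "turn": [0, 0, 0], "claw": 1},
    {"offset": [-0.012, 0, 0], "turn": [0, 0, 0], "claw": 1},
    {"offset": [-0.015, 0, 0], "turn": [0, 0, 0], "claw": 1},
    {"offset": [-0.018, 0, 0], "turn": [0, 0, 0], "claw": 1},
    {"offset": [-0.021, 0, 0], "turn": [0, 0, 0], "claw": 1},
    {"offset": [-0.024, 0, 0], "turn": [0, 0, 0], "claw": 1},
    {"offset": [-0.027, 0, 0], "turn": [0, 0, 0], "claw": 1},
    {"offset": [-0.03, 0, 0], "turn": [0, 0, 0], "claw": 1},
    {"offset": [-0.033, 0, 0], "turn": [0, 0, 0], "claw": 1},
    {"offset": [-0.035, 0, 0], "turn": [0, 0, 0], "claw": 1}
  ]
}}

```text
time: 21.5
eef_pos: [0.6481, 0.1244, 0.0047]
tcp_rot: [-3.142, 0.0, 0.048]
ft_force: [3.0, 0.2, -0.1]
grip_width: 0.0003
grasp_force: 1.3
```

>>> {"api": "arm_command", "payload": {
  "plan": [
    {"offset": [-0.001, 0, 0], "turn": [0, 0, 0], "claw": 1},
    {"offset": [-0.002, 0, 0], "turn": [0, 0, 0], "claw": 1},
    {"offset": [-0.003, 0, 0], "turn": [0, 0, 0], "claw": 1},
    {"offset": [-0.004, 0, 0], "turn": [0, 0, 0], "claw": 1}
  ]
}}

```text
time: 22.0
eef_pos: [0.6443, 0.1242, 0.0048]
tcp_rot: [3.142, -0.0, 0.048]
ft_force: [3.3, 0.5, -0.1]
grip_width: 0.0003
grasp_force: 1.3
```

>>> {"api": "arm_command", "payload": {
  "plan": [
    {"offset": [-0.001, 0, 0], "turn": [0, 0, 0], "claw": 1},
    {"offset": [-0.002, 0, 0], "turn": [0, 0, 0], "claw": 1},
    {"offset": [-0.003, 0, 0], "turn": [0, 0, 0], "claw": 1},
    {"offset": [-0.004, 0, 0], "turn": [0, 0, 0], "claw": 1}
  ]
}}

```text
time: 22.5
eef_pos: [0.6402, 0.124, 0.0047]
tcp_rot: [-3.142, -0.0, 0.048]
ft_force: [2.3, 0.6, -0.1]
grip_width: -0.0
grasp_force: 1.3
```

>>> {"api": "arm_command", "payload": {
  "plan": [
    {"offset": [-0.001, 0, 0], "turn": [0, 0, 0], "claw": 1},
    {"offset": [-0.002, 0, 0], "turn": [0, 0, 0], "claw": 1},
    {"offset": [-0.003, 0, 0], "turn": [0, 0, 0], "claw": 1},
    {"offset": [-0.004, 0, 0], "turn": [0, 0, 0], "claw": 1}
  ]
}}

```text
time: 23.0
eef_pos: [0.6362, 0.1238, 0.0048]
tcp_rot: [-3.142, -0.0, 0.048]
ft_force: [2.4, 0.4, -0.3]
grip_width: -0.0001
grasp_force: 1.3
```

>>> {"api": "arm_command", "payload": {
  "plan": [
    {"offset": [-0.003, 0, 0], "turn": [0, 0, 0], "claw": 1},
    {"offset": [-0.006, 0, 0], "turn": [0, 0, 0], "claw": 1},
    {"offset": [-0.009, 0, 0], "turn": [0, 0, 0], "claw": 1},
    {"offset": [-0.012, 0, 0], "turn": [0, 0, 0], "claw": 1},
    {"offset": [-0.015, 0, 0], "turn": [0, 0, 0], "claw": 1},
    {"offset": [-0.018, 0, 0], "turn": [0, 0, 0], "claw": 1},
    {"offset": [-0.021, 0, 0], "turn": [0, 0, 0], "claw": 1},
    {"offset": [-0.024, 0, 0], "turn": [0, 0, 0], "claw": 1},
    {"offset": [-0.027, 0, 0], "turn": [0, 0, 0], "claw": 1},
    {"offset": [-0.03, 0, 0], "turn": [0, 0, 0], "claw": 1}
  ]
}}

```text
time: 24.25
eef_pos: [0.6061, 0.1223, 0.0047]
tcp_rot: [-3.142, -0.0, 0.048]
ft_force: [2.6, 1.3, -0.1]
grip_width: 0.0001
grasp_force: 1.3
```

>>> {"api": "arm_command", "payload": {
  "plan": [
    {"offset": [-0.001, 0, 0], "turn": [0, 0, 0], "claw": 1},
    {"offset": [-0.002, 0, 0], "turn": [0, 0, 0], "claw": 1},
    {"offset": [-0.003, 0, 0], "turn": [0, 0, 0], "claw": 1},
    {"offset": [-0.004, 0, 0], "turn": [0, 0, 0], "claw": 1},
    {"offset": [-0.005, 0, 0], "turn": [0, 0, 0], "claw": 1},
    {"offset": [-0.006, 0, 0], "turn": [0, 0, 0], "claw": 1}
  ]
}}

```text
time: 25.0
eef_pos: [0.6003, 0.1221, 0.0047]
tcp_rot: [-3.142, -0.0, 0.048]
ft_force: [2.5, 1.7, -0.1]
grip_width: -0.0001
grasp_force: 1.3
```

>>> {"api": "arm_command", "payload": {
  "plan": [
    {"offset": [-0.0007, 0, 0], "turn": [0, 0, 0], "claw": 1},
    {"offset": [-0.0014, 0, 0], "turn": [0, 0, 0], "claw": 1},
    {"offset": [-0.002, 0, 0], "turn": [0, 0, 0], "claw": 1}
  ]
}}

```text
time: 25.38
eef_pos: [0.5983, 0.122, 0.0047]
tcp_rot: [-3.142, -0.0, 0.048]
ft_force: [2.3, 1.8, 0.0]
grip_width: 0.0
grasp_force: 1.3
```

>>> {"api": "arm_command", "payload": {
  "plan": [
    {"offset": [-0.0006, 0, 0], "turn": [0, 0, 0], "claw": 1},
    {"offset": [-0.0012, 0, 0], "turn": [0, 0, 0], "claw": 1}
  ]
}}

```text
time: 25.62
eef_pos: [0.5971, 0.1219, 0.0047]
tcp_rot: [-3.142, -0.0, 0.048]
ft_force: [2.8, 0.7, 0.8]
grip_width: 0.0001
grasp_force: 1.3
```

>>> {"api": "arm_command", "payload": {
  "plan": [
    {"offset": [-0.0006, 0, 0], "turn": [0, 0, 0], "claw": 1},
    {"offset": [-0.0012, 0, 0], "turn": [0, 0, 0], "claw": 1}
  ]
}}

```text
time: 25.88
eef_pos: [0.5959, 0.1219, 0.0047]
tcp_rot: [-3.142, 0.0, 0.048]
ft_force: [2.7, 1.4, -0.0]
grip_width: 0.0001
grasp_force: 1.3
```

>>> {"api": "arm_command", "payload": {
  "plan": [
    {"offset": [-0.0006, 0, 0], "turn": [0, 0, 0], "claw": 1},
    {"offset": [-0.0012, 0, 0], "turn": [0, 0, 0], "claw": 1}
  ]
}}

```text
time: 26.12
eef_pos: [0.595, 0.1218, 0.0047]
tcp_rot: [-3.142, -0.001, 0.048]
ft_force: [4.5, 1.8, -0.3]
grip_width: -0.0004
grasp_force: 2.2
```

>>> {"api": "arm_command", "payload": {
  "plan": [
    {"offset": [-0.0005, 0, 0], "turn": [0, 0, 0], "claw": 1},
    {"offset": [-0.0005, 0, 0], "turn": [0, 0, 0], "claw": 1}
  ]
}}

```text
time: 26.38
eef_pos: [0.595, 0.1218, 0.0048]
tcp_rot: [-3.141, -0.002, 0.048]
ft_force: [6.6, 1.5, -2.1]
grip_width: -0.0002
grasp_force: 2.7
```

>>> {"api": "arm_command", "payload": {
  "plan": [
    {"offset": [-0.0005, 0, 0], "turn": [0, 0, 0], "claw": 1},
    {"offset": [-0.0005, 0, 0], "turn": [0, 0, 0], "claw": 1}
  ]
}}

```text
time: 26.62
eef_pos: [0.595, 0.1218, 0.0048]
tcp_rot: [-3.141, -0.003, 0.048]
ft_force: [7.6, 1.8, -3.5]
grip_width: -0.0002
grasp_force: 3.6
```

Hard stop: position fixed at 0.5950 while the force rises, after about 93.5 mm of travel. I'll back off and check.

>>> {"api": "arm_command", "payload": {
  "plan": [
    {"offset": [0.004, 0, 0], "turn": [0, 0, 0], "claw": 1},
    {"offset": [0.015, 0, 0], "turn": [0, 0, 0], "claw": 1},
    {"offset": [0.025, 0, -0.02], "turn": [0, 0, 0], "claw": 1},
    {"offset": [0.03, 0, -0.06], "turn": [0, 0, 0], "claw": 1},
    {"offset": [0.03, 0.03, -0.11], "turn": [0, 0, 0], "claw": 1},
    {"offset": [0.03, 0.08, -0.14], "turn": [0, 0, 0], "claw": 1},
    {"offset": [0.03, 0.13, -0.14], "turn": [0, 0, 0], "claw": 1},
    {"offset": [0.03, 0.18, -0.14], "turn": [0, 0, 0], "claw": 1},
    {"offset": [0.03, 0.23, -0.14], "turn": [0, 0, 0], "claw": 1},
    {"offset": [0.03, 0.25, -0.14], "turn": [0, 0, 0], "claw": 1},
    {"offset": [0.03, 0.25, -0.14], "turn": [0, 0, 0], "claw": 1},
    {"offset": [0.03, 0.25, -0.14], "turn": [0, 0, 0], "claw": 1}
  ]
}}

```text
time: 28.12
eef_pos: [0.6356, -0.1249, 0.1444]
tcp_rot: [-3.141, 0.001, 0.049]
ft_force: [-0.7, -0.1, -0.1]
grip_width: -0.0001
grasp_force: 0.0
```

```bash
python3 - <<'E'
from h import *
T=grab('top');X=cloud(T)*1000
a=np.radians(2.77);ex=-np.array([np.cos(a),np.sin(a)]);ey=-np.array([-np.sin(a),np.cos(a)]);o=np.array([545.1,118.7])
B=np.stack([(X[...,:2]-o)@ex,(X[...,:2]-o)@ey,X[...,2]],-1)
for v in range(250,305,2): print(v,*B[v,264].round(),T['pixels'][v,264])
s=ctrl.observe();print(s['eef_pos'],s['ft_force'],s['time'])
E
```

```text
250 -59.0 -5.0 10.0 [106 107 109]
252 -54.0 -5.0 12.0 [108 109 111]
254 -50.0 -5.0 13.0 [ 97  98 100]
256 -36.0 3.0 64.0 [46 46 48]
258 -32.0 3.0 65.0 [11 11 13]
260 -31.0 2.0 54.0 [14 14 15]
262 -30.0 -0.0 38.0 [79 78 83]
264 -26.0 -0.0 37.0 [108 107 113]
266 -22.0 0.0 38.0 [108 107 113]
268 -18.0 0.0 37.0 [108 107 113]
270 -14.0 0.0 38.0 [107 107 112]
272 -10.0 0.0 38.0 [107 105 112]
274 -6.0 0.0 36.0 [108 106 113]
276 -2.0 0.0 36.0 [107 106 112]
278 2.0 1.0 40.0 [107 106 111]
280 5.0 1.0 37.0 [107 106 112]
282 9.0 1.0 38.0 [107 106 111]
284 13.0 1.0 38.0 [106 105 111]
286 17.0 1.0 39.0 [106 105 111]
288 21.0 1.0 38.0 [111 109 115]
290 24.0 1.0 31.0 [107 106 111]
292 28.0 1.0 33.0 [83 82 87]
294 33.0 3.0 45.0 [45 44 48]
296 37.0 3.0 47.0 [11 12 13]
298 39.0 1.0 30.0 [32 31 34]
300 43.0 1.0 31.0 [72 72 75]
302 47.0 2.0 32.0 [85 85 88]
304 51.0 2.0 31.0 [88 88 92]
[ 0.63562283 -0.12473608  0.14453062] [-0.40432636  0.11579954  0.40497628] 28.175
```

The rail plate ends at about x = +23 and the tab's front face is at about −31. The strip's crown, at height 32, reaches the follower at about x = 30. All of this fits a closed rail over a seated strip, so I'm handing in.

```bash
python3 -c "
from workcell import ctrl
print(ctrl.job_done())"
```

```text
the job is handed in; nothing more can be done
None
```

I loaded the grey zinc strip: it lies flat on the channel floor, held against the stop by the spring. The cover rail is closed to its hard stop, and I handed the job in at about 28 s; the reported tool height read about 40 mm low, so I set heights by camera and touch.

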